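Find the gas stub by its left-hand thread and take its cap off

TASK

The two capped brass stubs on the counter are the tea boiler's gas and water connections and nobody has marked them: the gas one has the left-hand thread. Feel with gentle twists which cap that is, never forcing a cap that only gets tighter; then unscrew the gas cap, lift it off and set it down in the steel dish. Leave the water cap on and screwed up snug, and disturb nothing else on the counter.

Things in the scene. Friction and masses are not known exactly. Their poses are not given: they have to be found in the camera images.
- cap_a: One of two identical brass wing caps, about 280 g, screwed home on one of the two stubs (either). Round skirt 48 mm across, 23 mm high; upright wing bar across its top. Origin: centre of the open lower rim, 68 mm above the counter when home; z up along the thread's axis; x along the wing bar. Forced the tightening way with more than 1 N m (about 0.3 rad) it crushes its seat.
- cap_a_wing (a point): Middle of cap_a's wing bar, 34 mm above the cap's origin. The bar is 60 mm long (along the cap's x), 10 mm thick (cap's y) and 22 mm high, from 23 to 45 mm above the cap's origin. Grip it with 60 N or more to turn the cap.
- cap_b: One of two identical brass wing caps, about 280 g, screwed home on one of the two stubs (either). Round skirt 48 mm across, 23 mm high; upright wing bar across its top. Origin: centre of the open lower rim, 68 mm above the counter when home; z up along the thread's axis; x along the wing bar. Forced the tightening way with more than 1 N m (about 0.3 rad) it crushes its seat.
- cap_b_wing (a point): Middle of cap_b's wing bar, 34 mm above the cap's origin. The bar is 60 mm long (along the cap's x), 10 mm thick (cap's y) and 22 mm high, from 23 to 45 mm above the cap's origin. Grip it with 60 N or more to turn the cap.
- plate: Fixed steel service plate, 100 x 300 x 4 mm, on the counter; origin under its centre. On it, 100 mm to its +y and -y, stand two identical brass stubs (foot 72 mm across, shut ball valve with slotted spindle, hex shoulder 43 mm, threaded mouth 38 mm across, up to 85 mm above the counter), a cap on each. One has a left-hand thread (gas), the other a right-hand thread (water), drawn anew each time.
- plate_mid (a point): Point on the plate's top between the stubs. Thread of both stubs: coarse two-start, 18 mm rise per turn; a cap is free about 2.4 rad from home and 20 mm of lift clears it. About 0.08 rad of play, then: the loosening way it breaks loose at 0.3 to 0.4 N m and goes on turning with that drag or less; the tightening way it stiffens at once, about 0.5 N m at 0.2 rad and 0.8 N m at 0.26 rad, and springs back.
- dish: Loose shallow round stainless dish, 134 mm across the rim, 22 mm high, flat inner floor 112 mm across at 3 mm, 0.45 kg. Origin at the centre of its underside, z up.
- glass_a: Bystander: waisted tea glass, 54 mm across the rim, 85 mm high. Origin at the centre of its foot.
- glass_b: Bystander: tea glass like glass_a.
- sugar_bowl: Bystander: white ceramic bowl, 98 mm across, 42 mm high. Origin under its centre.
- tape_roll: Bystander: white plastic tape spool lying flat, 54 mm across, 16 mm high. Origin under its centre.
- hose_tail: Bystander: brass barbed hose tail standing on its hex, 31 mm across, 52 mm high. Origin under its centre.
- spanner: Bystander: steel spanner lying flat, 200 mm long along its x.
- screwdriver: Bystander: screwdriver lying flat, 190 mm long along its x.
- teapot: Bystander: small steel teapot, 124 mm across the body, 135 mm high, spout to its +x, handle to its -x. Origin under its centre.
There are look-alikes about, which are no part of the job. What is shaped like the cap_a but purple is not meant.

How it is judged:
On the way:
1. the gas cap is unscrewed on its thread by at least 1.5 rad (value of joint core_g above 1.5 rad).
At the end, for the whole second after the job is handed in: The gas cap (left-hand thread) lies at rest in the steel dish, its rim centre within 50 mm of the dish's centre and below 55 mm above its underside; the dish stands level; the water cap is on its stub, screwed up to within 0.2 rad of where it was (((horizontal distance between cap_a and dish below 0.05 m and z of cap_a in the frame of dish below 0.055 m and linear speed of cap_a below 0.02 m/s) or (horizontal distance between cap_b and dish below 0.05 m and z of cap_b in the frame of dish below 0.055 m and linear speed of cap_b below 0.02 m/s)) and ((horizontal distance between cap_a and stub_w below 0.006 m and z of cap_a in the frame of stub_w below 0.067 m) or (horizontal distance between cap_b and stub_w below 0.006 m and z of cap_b in the frame of stub_w below 0.067 m)) and value of joint core_w below 0.2 rad and angle between dish's own z axis and vertical below 0.1 rad); the robot touches nothing.
It fails at once if a cap is forced the tightening way with more than 1 N m (its seat is crushed) (value of joint any of seat_g, seat_w below -0.2 rad).
It fails at once if the water cap is unscrewed by more than 1 rad (value of joint core_w above 1 rad).
It fails at once if a cap is dropped or thrown (faster than 1 m/s) (linear speed of any of cap_a, cap_b above 1 m/s).
It fails at once if a bystander is moved more than 30 mm (distance of any of glass_a, glass_b, sugar_bowl, tape_roll, hose_tail, spanner, screwdriver, teapot from where it was at the start of the episode above 0.03 m).
It also fails if it takes over 72 s, if anything falls off the work surface, if the arm or the gripper's body presses on something with over 40 N, if the wrist force passes 120 N, or if a joint passes its speed limit or range.

ROBOT

A 7-joint arm with a two-finger parallel gripper is mounted at the origin on the work surface. World frame = base frame: x ahead of the robot, y to its left, z up, the work surface at z = 0. Lengths are in m, angles in rad, forces in N, time in s.
With the tool pointing down it reaches from about 0.425 to 0.875 m from the base axis. Payload 4.7 kg.
Tool frame: the origin (TCP) lies between the finger pads; the fingertips stand 8 mm ahead of it and the grasp point (between the pads) lies 11 mm behind it; z points along the fingers, y is the direction in which the jaws open and shut (so a half turn about z gives the same grasp; the last joint's range is limited). The gripper opens to 87 mm and grips with 3 to 60 N. Pads are 19 mm wide; open, the fingers measure 117 mm over their backs; the gripper's body (75 mm by 190 mm) begins 51 mm behind the grasp point.
Start: joints at [1.141, 0.321, -0.07, 1.45, 0.023, 1.371, -0.057], TCP at [0.279, -0.587, 0.231] pointing down, gripper open.
Joint ranges: [-2.86, 2.86], [-0.3, 2.09], [-1.38, 1.24], [0.06, 2.45], [-1.56, 4.7], [0.09, 2.05], [-2.69, 2.69]. Speed limits (rad/s): [2.57, 2.57, 3.14, 3.14, 3.14, 3.14, 3.14].

INTERFACE

Orientations are given as a rotation vector (axis times angle).
In Python, from bench import ctrl, optics, ticket gives the robot as it stands.
- The arm moves only by the tool play_rows, never from a script. Its argument "motion" is a list of rows, each a list of 5 numbers: the closure, from 0 (fully open) to 1 (shut), then the shift along the tool's x, y, z in cm, then the turn about the tool's z in rad. In form: [[jaw, tx, ty, tz, spin], ...]. A call has 1 to 20 rows; each row shifts and turns the commanded pose from where the row before left it, along the tool's axes as they then stand; what a row does not reach is not made up. A row lasts 1/8 s, in which the tool goes at most 62.5 mm and 10.7 degrees, less where a joint would pass 70% of its speed; a pose out of reach is approached as far as the arm can. A call is refused whole if a number of a shift passes 6.25 or a number of a turn 0.188, either way. A call with a gripper value outside its range is refused whole. The fingers move at their own pace and stop on an object; "force" is the grip in N (left out, the last holds). Time passes only in rows, so rows that do not move let the fingers close. It gives the time, the measured TCP pose, the force and the opening at its end, in the units of the state.
- ctrl.get_state(): the state, without advancing time (a new reading comes with each control period).
- optics.get_image(name): name is "scene" or "top"; returns the picture (384x512x3 uint8, red, green, blue); there is no depth.
- optics.calibration(name): a dict with "K" (3x3 intrinsics, pixels), "pose" (4x4, takes a point from camera to world coordinates). Camera axes: x right, y down, z forward; pixel columns grow to the right and rows downward; lengths in m; the calibration is good to about 2 mm. A picture is of the moment at which its call begins. calibration takes no time and is no camera call.
- ticket.close_job(): hands the job in, once; it reports no verdict.
The state is a dict: "time": time; "joint_positions": joint angles; "qd": joint speeds; "joint_torque": joint torques, N m; "position": TCP position; "tool_rot": TCP orientation; "ft_force": force on the tool from outside, world axes, zero at the start; "torque": the same for the moment, N m; "grip_width": opening from 0.0 (shut) to 1.0 (fully open).
Only numpy, scipy, OpenCV 4.12 (cv2) and the standard library are available. Lean on these libraries where they do the work, as an engineer would, in place of code of your own. Each camera call takes 0.05 s, during which the arm holds its last target.

## Working session

There is one attempt and no reset: what is moved stays moved. The work goes in short steps, Python scripts to look and compute and a tool call to move; the robot and the scene stay as the last step left them, time stands still between calls to the robot, and variables do not carry over. Pictures are saved under pics/ and viewed, and the job is handed in when it is done.

Besides the shell and the picture viewer there is one more tool, called after ">>>" as a command line: name --pt "numbers of a row" for each row, then --argument value for the rest. play_rows: Moves the arm, as the interface text tells. Its arguments: {"type":"object","properties":{"motion":{"type":"array"},"force":{"type":"number"}},"required":["motion"]}

```bash
mkdir -p pics; ls
python3 - <<'E'
from bench import ctrl, optics, ticket
import cv2
for n in ("scene","top"):
    im=optics.get_image(n); cv2.imwrite(f"pics/{n}0.png",cv2.cvtColor(im,cv2.COLOR_RGB2BGR))
    c=optics.calibration(n); print(n,c["K"],c["pose"])
print(ctrl.get_state())
E
```

```text
pics
scene [[369.47742842   0.         258.10515192]
 [  0.         369.47742842 200.36365004]
 [  0.           0.           1.        ]] [[ 0.71888637  0.51614632 -0.4656129   0.94209357]
 [ 0.69511731 -0.53742525  0.47747882 -0.46207524]
 [-0.0037832  -0.6669086  -0.74512993  0.7722542 ]
 [ 0.          0.          0.          1.        ]]
top [[473.01271052   0.         256.42192427]
 [  0.         473.01271052 190.45271892]
 [  0.           0.           1.        ]] [[-0.01522577 -0.99620974  0.08564073  0.39710346]
 [-0.99986932  0.01470426 -0.00671707  0.00255839]
 [ 0.00543233 -0.08573181 -0.99630344  1.4678841 ]
 [ 0.          0.          0.          1.        ]]
{'time': 0.1, 'joint_positions': array([ 1.14108877,  0.32174459, -0.07006891,  1.45155414,  0.02261908,
        1.37083556, -0.05691295]), 'qd': array([ 0.00126236, -0.0013409 ,  0.00112947, -0.00178669, -0.00016522,
        0.00010857,  0.00076214]), 'joint_torque': array([ 3.20358959e-04, -4.92573595e+01, -4.05710209e-01, -3.13396561e+01,
       -6.41827332e-02,  3.95120785e-02,  8.43223279e-05]), 'position': array([ 0.27882632, -0.58661086,  0.22957299]), 'tool_rot': array([-3.06291928e+00, -6.91059562e-01,  7.87609637e-04]), 'ft_force': array([-1.00158484, -0.43608682,  0.27524254]), 'torque': array([-0.04855464,  0.00456754,  0.02393006]), 'grip_width': 1.000000168785928}
```

View pics/scene0.png

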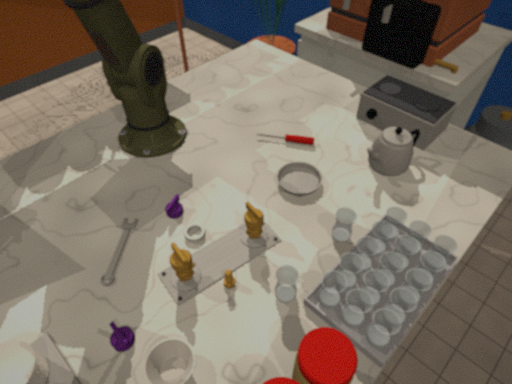

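View pics/top0.png

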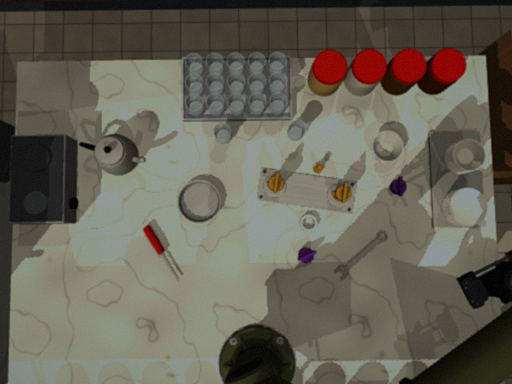

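The two brass caps on the plate are at top-view pixels (276,183) and (343,191). The purple look-alikes at (398,186) and (306,256) are not meant, and the brass bit at (319,168) is the hose tail. The dish is at (200,200). I'll measure these in enlarged crops.

```bash
cat > h.py <<'E'
from bench import ctrl, optics, ticket
import cv2, numpy as np
def cal(n):
    c=optics.calibration(n); return c["K"],c["pose"]
def ray(n,u,v,z):
    K,P=cal(n); d=P[:3,:3]@np.linalg.solve(K,[u,v,1]); o=P[:3,3]
    return o+d*(z-o[2])/d[2]
def proj(n,p):
    K,P=cal(n); q=K@(P[:3,:3].T@(np.array(p)-P[:3,3])); return q[:2]/q[2]
def tri(ob):
    A=[];b=[]
    for n,u,v in ob:
        K,P=cal(n); d=P[:3,:3]@np.linalg.solve(K,[u,v,1]); d/=np.linalg.norm(d); M=np.eye(3)-np.outer(d,d)
        A.append(M); b.append(M@P[:3,3])
    return np.linalg.lstsq(np.vstack(A),np.hstack(b),rcond=None)[0]
E
python3 - <<'E'
from h import *
t=cv2.imread("pics/top0.png"); s=cv2.imread("pics/scene0.png")
cr=lambda im,x0,y0,x1,y1,k:cv2.resize(im[y0:y1,x0:x1],None,fx=k,fy=k,interpolation=cv2.INTER_CUBIC)
cv2.imwrite("pics/tc.png",cr(t,250,150,370,220,6)); cv2.imwrite("pics/sc.png",cr(s,150,190,290,310,5))
hsv=cv2.cvtColor(t,cv2.COLOR_BGR2HSV); m=cv2.inRange(hsv,(10,110,60),(35,255,255))
n,l,st,ce=cv2.connectedComponentsWithStats(m)
for i in range(1,n):
    if st[i,4]>15: print(st[i],ce[i],ray("top",*ce[i],0.1))
# plate holes corners approx
for u,v in ((264,170),(352,180),(348,212),(260,197)): print(ray("top",u,v,0.004))
print("dish",ray("top",200,200,0.02))
E
```

```text
[308  68  34  28 371] [320.43126685  85.73584906] [ 0.82308256 -0.20092802  0.1       ]
[506 162   6   5  16] [509.4375 163.6875] [ 0.58233893 -0.74795254  0.1       ]
[313 164  10   9  68] [317.73529412 167.89705882] [ 0.57806702 -0.18647982  0.1       ]
[267 172  17  21 223] [275.46636771 182.59192825] [ 0.53680362 -0.06237738  0.1       ]
[332 182  20  21 253] [342.25296443 192.80237154] [ 0.50415742 -0.25580806  0.1       ]
[ 0.5865912  -0.03191321  0.004     ]
[ 0.55122528 -0.30556854  0.004     ]
[ 0.45177043 -0.28992025  0.004     ]
[ 0.50238575 -0.0181014   0.004     ]
dish [0.49474631 0.16616223 0.02      ]
```

View pics/tc.png

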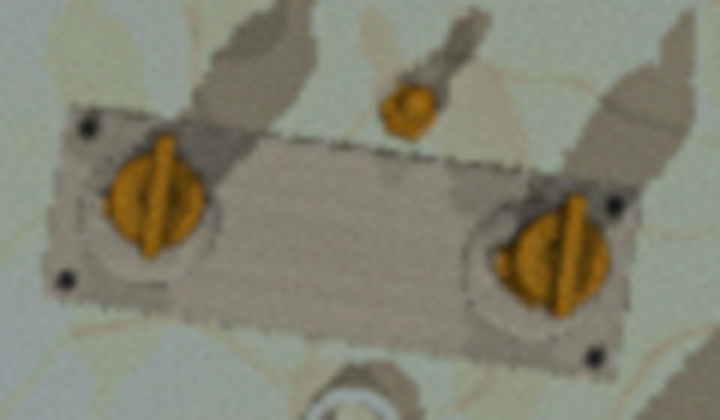

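View pics/sc.png

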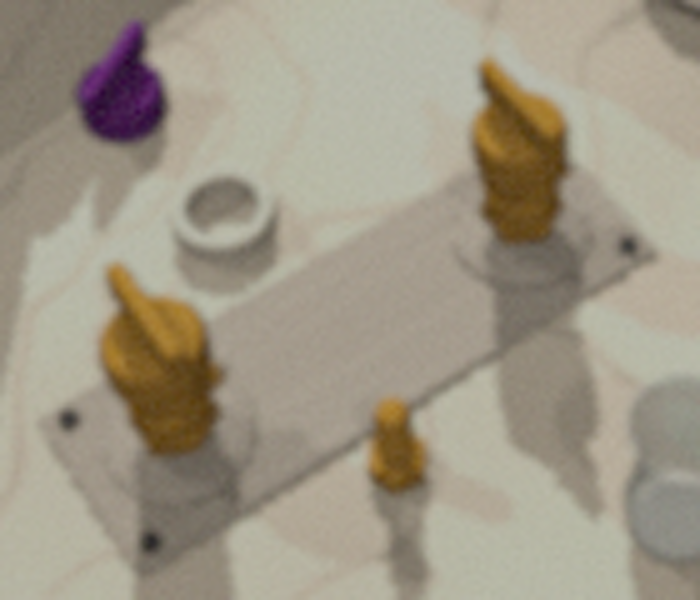

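Run:
```python
from h import *
f=lambda x,y:(250+x/6-.42,150+y/6-.42)
for nm,a,b in (("L",(166,138),(151,253)),("R",(577,196),(563,315))):
    A=ray("top",*f(*a),.113);B=ray("top",*f(*b),.113)
    print(nm,(A+B)/2,np.linalg.norm(A-B),np.degrees(np.arctan2((A-B)[1],(A-B)[0])))
H=[ray("top",*f(*p),.004) for p in ((88,128),(615,205),(595,357),(66,280))]
c=np.mean(H,0); d=(H[0]+H[3]-H[1]-H[2])[:2]; d/=np.linalg.norm(d)
print("plate",c,"yaw of +y",np.degrees(np.arctan2(d[1],d[0])),c[:2]+.1*d,c[:2]-.1*d,[np.linalg.norm(H[i]-H[(i+1)%4]) for i in range(4)])
# scene tri: bar ends
g=lambda x,y:(150+x/5-.4,190+y/5-.4)
for nm,ps in (("L",((490,66),(553,132))),("R",((118,270),(190,345)))):
    A=[ray("scene",*g(*p),.113) for p in ps]; print(nm,A,(A[0]+A[1])/2)
# dish
t=cv2.imread("pics/top0.png")
cv2.imwrite("pics/dc.png",cv2.resize(t[170:230,160:240],None,fx=8,fy=8,interpolation=cv2.INTER_CUBIC))
```

```text
L [ 0.53674277 -0.06331813  0.113     ] 0.05598290273366111 -8.466793266096595
R [ 0.50493677 -0.2601181   0.113     ] 0.05776460619515038 -8.468475038167336
plate [ 0.52217225 -0.16263333  0.004     ] yaw of +y 80.81989132328029 [ 0.53812609 -0.06391416] [ 0.5062184 -0.2613525] [np.float64(0.2763613756325017), np.float64(0.07976740135970949), np.float64(0.27610219286598475), np.float64(0.08002304298237271)]
L [array([ 0.51751394, -0.06254731,  0.113     ]), array([ 0.5672821 , -0.07108241,  0.113     ])] [ 0.54239802 -0.06681486  0.113     ]
R [array([ 0.48478435, -0.25775542,  0.113     ]), array([ 0.53744238, -0.26021062,  0.113     ])] [ 0.51111337 -0.25898302  0.113     ]
```

View pics/dc.png

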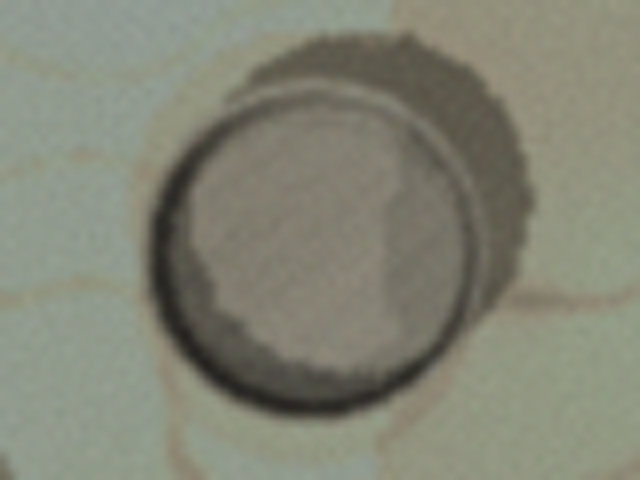

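```bash
cat >> h.py <<'E'
from scipy.spatial.transform import Rotation as Ro
def go(tgt,ang=None):
    s=ctrl.get_state(); R=Ro.from_rotvec(s["tool_rot"]).as_matrix()
    a=np.arctan2(R[1,0],R[0,0])
    print("t",round(s["time"],2),"pos",s["position"].round(4),"tilt",R[:,2].round(3),"xang",np.degrees(a).round(1),"q7",s["joint_positions"][6].round(3))
    print("tool shift cm",(R.T@(np.array(tgt)-s["position"])*100).round(2))
    if ang is not None:
        d=-(np.radians(ang)-a); print("spin",((d+np.pi)%(2*np.pi)-np.pi).round(3), "or alt 2pi")
    print("F",s["ft_force"].round(2),"T",s["torque"].round(3),"w",s["grip_width"].round(3))
E
python3 - <<'E'
from h import *
print("dish",ray("top",199.3,200.4,.022))
go((.506,-.261,.231),171.0)
E
```

```text
dish [0.49341661 0.16808317 0.022     ]
t 0.1 pos [ 0.2788 -0.5866  0.2296] tilt [-0.001  0.002 -1.   ] xang 25.4 q7 -0.057
tool shift cm [ 34.5  -19.65  -0.11]
spin -2.541 or alt 2piTraceback (most recent call last):
  File "<stdin>", line 3, in <module>
  File "h.py", line 24, in go
    print("F",s["ft_force"].round(2),"T",s["torque"].round(3),"w",s["grip_width"].round(3))
                                                                  ^^^^^^^^^^^^^^^^^^^^^
AttributeError: 'float' object has no attribute 'round'
```

>>> play_rows --pt "0.5 3.8 -2.2 0 0" --pt "0.5 3.8 -2.2 0 0" --pt "0.5 3.8 -2.2 0 0" --pt "0.5 3.8 -2.2 0 0" --pt "0.5 3.8 -2.2 0 0" --pt "0.5 3.8 -2.2 0 0" --pt "0.5 3.8 -2.2 0 0" --pt "0.5 3.8 -2.2 0 0" --pt "0.5 4.1 -2.1 0 0" --pt "0.5 0 0 0 -0.18" --pt "0.5 0 0 0 -0.18" --pt "0.5 0 0 0 -0.18" --pt "0.5 0 0 0 -0.18" --pt "0.5 0 0 0 -0.18" --pt "0.5 0 0 0 -0.18" --pt "0.5 0 0 0 -0.18" --pt "0.5 0 0 0 -0.18" --pt "0.5 0 0 0 -0.18" --pt "0.5 0 0 0 -0.18" --force 60

```text
time: 2.48
position: [0.5057, -0.2609, 0.23]
tool_rot: [-1.355, -2.834, -0.0]
ft_force: [-0.0, -0.3, -0.7]
grip_width: 0.497
```

>>> play_rows --pt "0.5 0 0 0 -0.18" --pt "0.5 0 0 0 -0.18" --pt "0.5 0 0 0 -0.18" --pt "0.5 0 0 0 -0.18" --pt "0.5 0 0 0 0" --pt "0.5 0 0 0 0"

```text
time: 3.22
position: [0.5059, -0.261, 0.2303]
tool_rot: [-0.284, -3.128, -0.0]
ft_force: [-0.6, -0.3, -0.7]
grip_width: 0.499
```

```bash
sed -i 's/s\["grip_width"\].round(3)/round(float(s["grip_width"]),3)/' h.py
python3 - <<'E'
from h import *
go((.506,-.261,.160),171.0)
t=optics.get_image("top")[:,:,::-1]; cv2.imwrite("pics/t1.png",t)
s=optics.get_image("scene")[:,:,::-1]; cv2.imwrite("pics/s1.png",s)
E
```

```text
t 3.23 pos [ 0.5059 -0.261   0.2303] tilt [-0.  0. -1.] xang 169.6 q7 1.743
tool shift cm [-0.02 -0.    7.03]
spin -0.024 or alt 2pi
F [-0.64 -0.26 -0.75] T [ 0.086 -0.119  0.004] w 0.499
```

Run:
```python
from h import *
s=cv2.imread("pics/s1.png"); cv2.imwrite("pics/s1c.png",cv2.resize(s[150:320,100:300],None,fx=4,fy=3.5*8/7,interpolation=cv2.INTER_CUBIC)[:600])
```

```text
(no output)
```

View pics/s1c.png

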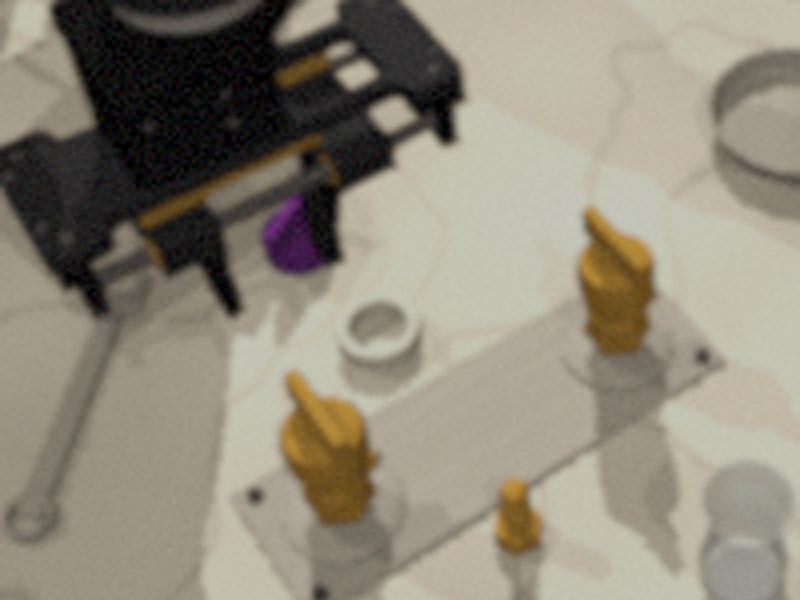

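The jaws stand over the first cap and line up with its bar. I'll go down now.

>>> play_rows --pt "0.5 0 0 3 -0.025" --pt "0.5 0 0 3 0" --pt "0.5 0 0 2.5 0" --pt "0.5 0 0 1.5 0" --pt "0.5 0 0 1 0" --pt "0.5 0 0 0.8 0" --pt "0.5 0 0 0.5 0" --pt "0.5 0 0 0.4 0" --pt "0.5 0 0 0 0" --pt "0.5 0 0 0 0"

```text
time: 4.58
position: [0.5063, -0.2612, 0.1039]
tool_rot: [0.24, 3.132, -0.001]
ft_force: [0.2, 0.2, 0.2]
grip_width: 0.5
```

Run:
```python
from h import *
go((.506,-.261,.103),171.0)
s=optics.get_image("scene")[:,:,::-1]; 
cv2.imwrite("pics/s2c.png",cv2.resize(s[150:320,100:300],None,fx=4,fy=3.5,interpolation=cv2.INTER_CUBIC)[:600])
```

```text
t 4.58 pos [ 0.5063 -0.2612  0.1039] tilt [ 0. -0. -1.] xang 171.2 q7 1.721
tool shift cm [0.03 0.01 0.09]
spin 0.004 or alt 2pi
F [0.23 0.24 0.23] T [ 0.139 -0.145  0.013] w 0.5
```

View pics/s2c.png

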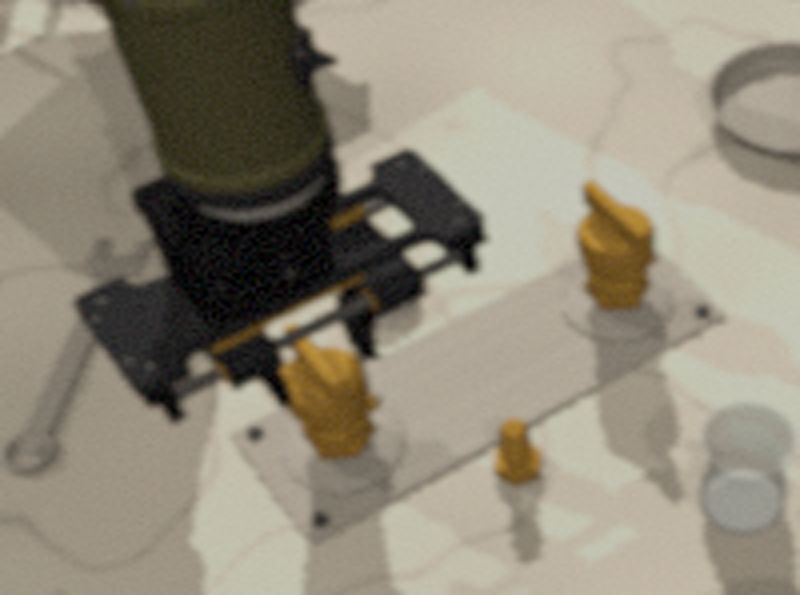

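Run:
```python
from h import *
f=lambda p:((proj("scene",p)-[100,150])*[4,3.5]).round(0)
s=ctrl.get_state(); p=s["position"]; R=Ro.from_rotvec(s["tool_rot"]).as_matrix()
print("tcp",f(p))
for k in (-.022,.022): print("tip",f(p+R@[0,k,.008]),"up",f(p+R@[0,k,-.03]))
print("R bar top mid",f([.506,-.261,.113]),"ends",f([.5356,-.2656,.113]),f([.4764,-.2564,.113]))
print("skirt top",f([.506,-.261,.091]),"rim",f([.506,-.261,.068]))
```

```text
tcp [315. 359.]
tip [281. 385.] up [268. 350.]
tip [353. 349.] up [343. 313.]
R bar top mid [312. 351.] ends [340. 384.] [285. 319.]
skirt top [319. 371.] rim [326. 391.]
```

>>> play_rows --pt "0.8 0 0 0.1 0" --pt "0.8 0 0 0 0" --pt "0.86 0 0 0 0" --pt "1 0 0 0 0" --pt "1 0 0 0 0" --pt "1 0 0 0 0" --pt "1 0 0 0 0" --force 60

```text
time: 5.5
position: [0.506, -0.2611, 0.1026]
tool_rot: [-0.24, -3.132, 0.0]
ft_force: [-0.8, -0.7, 0.5]
grip_width: 0.107
```

Run:
```python
from h import *
go((.506,-.261,.103),171.0)
```

```text
t 5.5 pos [ 0.506  -0.2611  0.1026] tilt [-0. -0. -1.] xang 171.2 q7 1.72
tool shift cm [ 0.    0.01 -0.04]
spin 0.004 or alt 2pi
F [-0.77 -0.72  0.49] T [ 0.023 -0.037  0.01 ] w 0.107
```

The bar is gripped with almost no side load. Next is the gentle clockwise twist, which loosens only the left-hand thread.

>>> play_rows --pt "1 0 0 0 0.04" --pt "1 0 0 0 0.04" --pt "1 0 0 0 0.03" --pt "1 0 0 0 0.03" --pt "1 0 0 0 0" --pt "1 0 0 0 0"

```text
time: 6.25
position: [0.506, -0.2615, 0.1029]
tool_rot: [0.458, 3.108, -0.001]
ft_force: [-3.0, -1.8, 3.6]
grip_width: 0.109
```

Run:
```python
from h import *
go((.506,-.261,.103),171.2)
```

```text
t 6.25 pos [ 0.506  -0.2615  0.1029] tilt [ 0.    -0.001 -1.   ] xang 163.2 q7 1.586
tool shift cm [ 0.01  0.05 -0.01]
spin -0.139 or alt 2pi
F [-2.99 -1.81  3.6 ] T [-0.39   0.347  0.36 ] w 0.109
```

>>> play_rows --pt "1 0 0 0 0.03" --pt "1 0 0 0 0.02" --pt "1 0 0 0 0" --pt "1 0 0 0 0"

```text
time: 6.75
position: [0.506, -0.2615, 0.1029]
tool_rot: [0.537, 3.095, -0.001]
ft_force: [-2.3, -1.8, 5.3]
grip_width: 0.11
```

Run:
```python
from h import *
go((.506,-.261,.103),171.2)
```

```text
t 6.75 pos [ 0.506  -0.2615  0.1029] tilt [ 0.    -0.001 -1.   ] xang 160.3 q7 1.537
tool shift cm [ 0.02  0.04 -0.01]
spin -0.19 or alt 2pi
F [-2.31 -1.75  5.34] T [-0.492  0.464  0.344] w 0.11
```

The torque has levelled off at about 0.35 N m while the lift force grows, which suggests this cap is loosening. One more small step will confirm it.

>>> play_rows --pt "1 0 0 -0.02 0.03" --pt "1 0 0 -0.02 0.02" --pt "1 0 0 0 0" --pt "1 0 0 0 0"

```text
time: 7.25
position: [0.506, -0.2615, 0.1029]
tool_rot: [0.614, 3.081, -0.001]
ft_force: [-1.5, -4.4, 2.4]
grip_width: 0.11
```

Run:
```python
from h import *
go((.506,-.261,.103),171.2)
```

```text
t 7.25 pos [ 0.506  -0.2615  0.1029] tilt [ 0.    -0.001 -1.   ] xang 157.5 q7 1.489
tool shift cm [ 0.02  0.04 -0.01]
spin -0.24 or alt 2pi
F [-1.55 -4.35  2.37] T [-0.857  0.318  0.358] w 0.11
```

>>> play_rows --pt "1 0 0 -0.02 0.05" --pt "1 0 0 -0.02 0.06" --pt "1 0 0 -0.02 0.06" --pt "1 0 0 -0.02 0.06" --pt "1 0 0 -0.02 0.06" --pt "1 0 0 0 0" --pt "1 0 0 0 0"

```text
time: 8.12
position: [0.506, -0.2615, 0.1039]
tool_rot: [1.052, 2.96, -0.001]
ft_force: [-1.8, -5.7, 2.3]
grip_width: 0.106
```

Run:
```python
from h import *
go((.506,-.261,.103),171.2)
s=optics.get_image("scene")[:,:,::-1]; 
cv2.imwrite("pics/s3c.png",cv2.resize(s[210:300,140:240],None,fx=6,fy=6,interpolation=cv2.INTER_CUBIC)[:600])
```

```text
t 8.12 pos [ 0.506  -0.2615  0.1039] tilt [ 0.    -0.001 -1.   ] xang 140.9 q7 1.211
tool shift cm [0.03 0.04 0.09]
spin -0.529 or alt 2pi
F [-1.75 -5.72  2.3 ] T [-1.122  0.262  0.221] w 0.106
```

View pics/s3c.png

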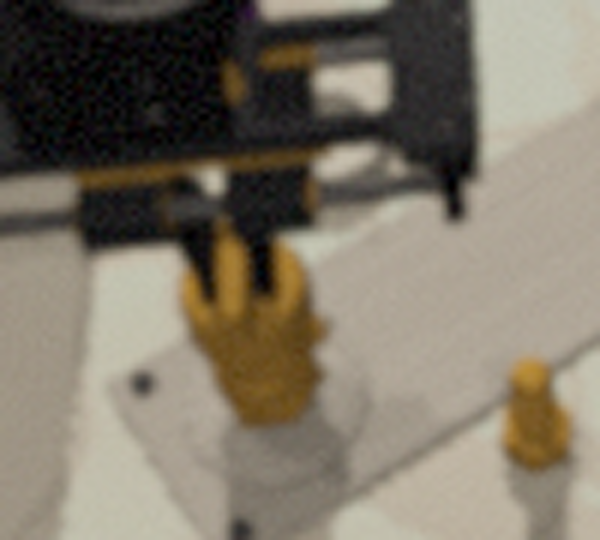

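The bar turned with the jaws (crop pixels (230,260)) and the torque fell to 0.22 N m, so the right-hand cap loosens clockwise and is the gas cap. I'll go on unscrewing and follow the rise.

>>> play_rows --pt "1 0 0 -0.03 0.1" --pt "1 0 0 -0.03 0.1" --pt "1 0 0 -0.03 0.1" --pt "1 0 0 -0.03 0.1" --pt "1 0 0 -0.03 0.1" --pt "1 0 0 -0.03 0.1" --pt "1 0 0 -0.03 0.1" --pt "1 0 0 -0.03 0.1" --pt "1 0 0 -0.03 0.1" --pt "1 0 0 -0.03 0.1" --pt "1 0 0 0 0"

```text
time: 9.55
position: [0.5057, -0.2615, 0.1066]
tool_rot: [2.343, 2.093, -0.001]
ft_force: [-1.5, -4.7, 1.7]
grip_width: 0.111
```

Run:
```python
from h import *
go((.506,-.261,.103),171.2)
```

```text
t 9.55 pos [ 0.5057 -0.2615  0.1066] tilt [-0.001 -0.001 -1.   ] xang 83.5 q7 0.244
tool shift cm [0.06 0.02 0.36]
spin -1.53 or alt 2pi
F [-1.54 -4.7   1.69] T [-1.359  0.359  0.192] w 0.111
```

>>> play_rows --pt "1 0 0 -0.03 0.1" --pt "1 0 0 -0.03 0.1" --pt "1 0 0 -0.03 0.1" --pt "1 0 0 -0.03 0.1" --pt "1 0 0 -0.03 0.1" --pt "1 0 0 -0.03 0.1" --pt "1 0 0 -0.03 0.1" --pt "1 0 0 -0.03 0.1" --pt "1 0 0 -0.03 0.1" --pt "1 0 0 -0.03 0.1" --pt "1 0 0 -0.03 0.1" --pt "1 0 0 0 0"

```text
time: 11.05
position: [0.5067, -0.2606, 0.1104]
tool_rot: [-3.091, -0.562, -0.002]
ft_force: [-0.1, -2.6, 1.8]
grip_width: 0.112
```

Run:
```python
from h import *
go((.506,-.261,.103),171.2)
```

```text
t 11.05 pos [ 0.5067 -0.2606  0.1104] tilt [ 0.001  0.    -1.   ] xang 20.6 q7 -0.823
tool shift cm [-0.08  0.01  0.73]
spin -2.628 or alt 2pi
F [-0.15 -2.58  1.76] T [-0.839  0.048  0.029] w 0.112
```

The torque is down to 0.03 N m, so the cap is free. I'll lift it gently.

>>> play_rows --pt "1 0 0 -0.2 0" --pt "1 0 0 -0.2 0" --pt "1 0 0 -0.2 0" --pt "1 0 0 0 0"

```text
time: 11.55
position: [0.5057, -0.2603, 0.116]
tool_rot: [-3.09, -0.561, 0.001]
ft_force: [-0.2, 0.1, -3.9]
grip_width: 0.104
```

Run:
```python
from h import *
go((.506,-.261,.103),171.2)
```

```text
t 11.55 pos [ 0.5057 -0.2603  0.116 ] tilt [-0.001  0.001 -1.   ] xang 20.6 q7 -0.823
tool shift cm [0.01 0.08 1.3 ]
spin -2.629 or alt 2pi
F [-0.17  0.08 -3.87] T [-0.3    0.241 -0.005] w 0.104
```

>>> play_rows --pt "1 0 0 -0.5 0" --pt "1 0 0 -1 0" --pt "1 0 0 -1.5 0" --pt "1 0 0 -2 0" --pt "1 0 0 -2 0" --pt "1 0 0 -1.5 0" --pt "1 0 0 -0.5 0" --pt "1 0 0 0 0"

```text
time: 12.55
position: [0.5061, -0.261, 0.2064]
tool_rot: [3.091, 0.561, 0.0]
ft_force: [-0.4, -0.1, -2.9]
grip_width: 0.112
```

Run:
```python
from h import *
go((.4934,.168,.205),171.2)
s=optics.get_image("scene")[:,:,::-1]; cv2.imwrite("pics/s4.png",s)
```

```text
t 12.55 pos [ 0.5061 -0.261   0.2064] tilt [ 0. -0. -1.] xang 20.6 q7 -0.81
tool shift cm [ 13.88 -40.61   0.13]
spin -2.629 or alt 2pi
F [-0.42 -0.12 -2.94] T [-0.005 -0.012 -0.014] w 0.112
```

View pics/s4.png

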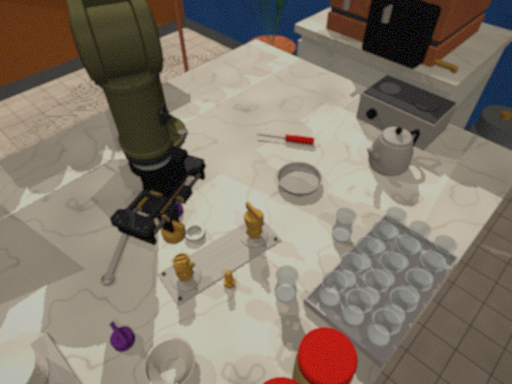

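The cap hangs in the jaws at pixel (172,232) and the stub at (183,265) is bare. Next I carry it over the dish.

>>> play_rows --pt "1 0.5 -1.5 0 0" --pt "1 1 -2.9 0 0" --pt "1 1.2 -3.5 0 0" --pt "1 1.2 -3.5 0 0" --pt "1 1.2 -3.5 0 0" --pt "1 1.2 -3.5 0 0" --pt "1 1.2 -3.5 0 0" --pt "1 1.2 -3.5 0 0" --pt "1 1.2 -3.5 0 0" --pt "1 1.2 -3.5 0 0" --pt "1 1.2 -3.5 0 0" --pt "1 0.9 -2.6 0 0" --pt "1 0.7 -2.1 0 0" --pt "1 0 0 0 0" --pt "1 0 0 0 0"

```text
time: 14.48
position: [0.4931, 0.1673, 0.2058]
tool_rot: [3.09, 0.56, -0.002]
ft_force: [0.8, -0.8, -2.8]
grip_width: 0.108
```

Run:
```python
from h import *
go((.4934,.168,.040),171.2)
for n in ("scene","top"):
    s=optics.get_image(n)[:,:,::-1]; cv2.imwrite(f"pics/{n}5.png",s)
s=cv2.imread("pics/scene5.png");t=cv2.imread("pics/top5.png")
cv2.imwrite("pics/c5.png",np.hstack([cv2.resize(s[80:230,200:360],None,fx=2.5,fy=2.5),cv2.resize(t[130:280,120:280],None,fx=2.5,fy=2.5)]))
```

```text
t 14.47 pos [0.4931 0.1673 0.2058] tilt [-0.001 -0.001 -1.   ] xang 20.6 q7 -1.632
tool shift cm [ 0.07 -0.07 16.58]
spin -2.629 or alt 2pi
F [ 0.81 -0.82 -2.76] T [-0.019  0.013 -0.048] w 0.108
```

View pics/c5.png

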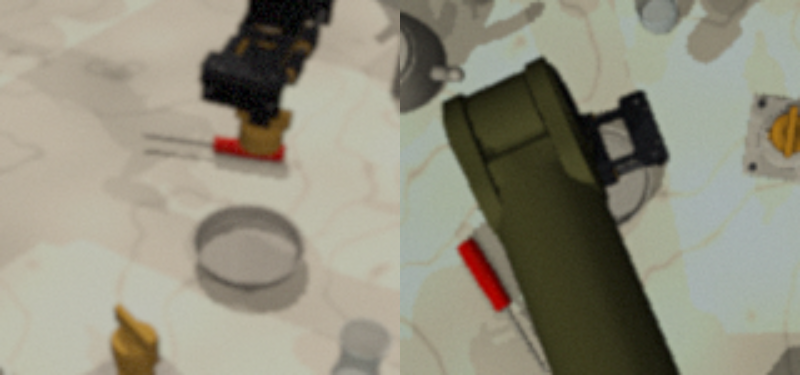

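Run:
```python
from h import *
print(ray("scene",299.6,178.0,.022), ray("top",130,155,.1), ray("top",143,158,.08))
```

```text
[0.49938281 0.16358077 0.022     ] [0.62391859 0.36051233 0.1       ] [0.61771551 0.32727502 0.08      ]
```

>>> play_rows --pt "1 0.1 -0.1 2 0" --pt "1 0 0 3 0" --pt "1 0 0 3 0" --pt "1 0 0 3 0" --pt "1 0 0 2 0" --pt "1 0 0 1.5 0" --pt "1 0 0 1 0" --pt "1 0 0 0.4 0" --pt "1 0 0 0.2 0" --pt "1 0 0 0 0"

```text
time: 15.82
position: [0.4946, 0.1693, 0.0456]
tool_rot: [3.091, 0.561, 0.001]
ft_force: [-0.2, 0.0, -4.0]
grip_width: 0.115
```

Run:
```python
from h import *
go((.4934,.168,.0385),171.2)
for n in ("scene",):
    s=optics.get_image(n)[:,:,::-1]; cv2.imwrite(f"pics/c6.png",cv2.resize(s[80:230,200:360],None,fx=4,fy=4))
```

```text
t 15.82 pos [0.4946 0.1693 0.0456] tilt [ 0.001  0.    -1.   ] xang 20.6 q7 -1.732
tool shift cm [-0.16  0.09  0.71]
spin -2.629 or alt 2pi
F [-0.18  0.04 -4.03] T [-0.058 -0.017  0.012] w 0.115
```

View pics/c6.png

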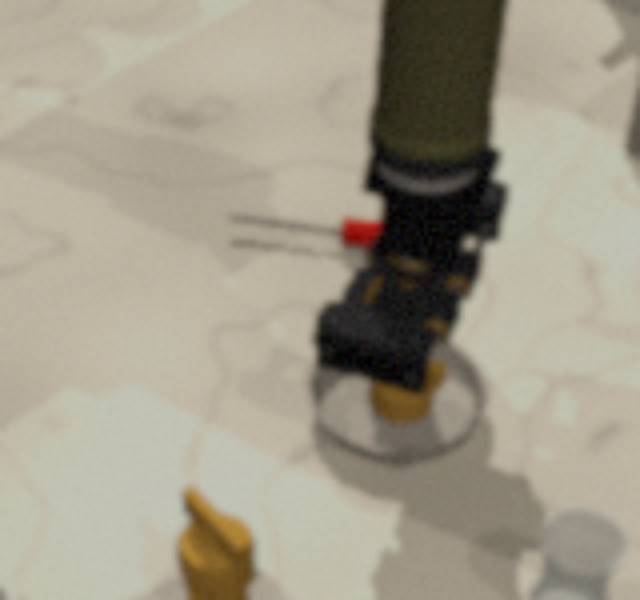

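The cap hangs centred over the dish, about 7 mm above the floor. I'll lower it to contact in small steps.

>>> play_rows --pt "1 0 0 0.2 0" --pt "1 0 0 0.2 0" --pt "1 0 0 0.15 0" --pt "1 0 0 0 0" --pt "1 0 0 0 0"

```text
time: 16.5
position: [0.4942, 0.1692, 0.0397]
tool_rot: [3.091, 0.561, -0.0]
ft_force: [0.8, -0.6, -1.9]
grip_width: 0.111
```

>>> play_rows --pt "1 0 0 0.1 0" --pt "1 0 0 0.05 0" --pt "1 0 0 0 0" --pt "1 0 0 0 0"

```text
time: 17.0
position: [0.4942, 0.1692, 0.0382]
tool_rot: [3.091, 0.561, -0.0]
ft_force: [-0.2, 0.4, -3.6]
grip_width: 0.11
```

>>> play_rows --pt "1 0 0 0.05 0" --pt "1 0 0 0.05 0" --pt "1 0 0 0 0" --pt "1 0 0 0 0"

```text
time: 17.5
position: [0.4943, 0.1694, 0.0379]
tool_rot: [3.091, 0.561, 0.0]
ft_force: [-2.5, -1.2, 5.5]
grip_width: 0.109
```

Contact: the force has gone from −3 to +5.5 N. I'll release partway, let it settle, then withdraw straight up.

>>> play_rows --pt "0.86 0 0 0 0" --pt "0.8 0 0 0 0" --pt "0.7 0 0 0 0" --pt "0.7 0 0 0 0" --pt "0.7 0 0 0 0" --force 20

```text
time: 18.12
position: [0.4942, 0.1692, 0.0372]
tool_rot: [3.091, 0.56, -0.0]
ft_force: [-0.2, -0.2, 0.0]
grip_width: 0.292
```

>>> play_rows --pt "0.7 0 0 -0.3 0" --pt "0.7 0 0 -0.7 0" --pt "0.7 0 0 -1.5 0" --pt "0.7 0 0 -2 0" --pt "0.7 0 0 -3 0" --pt "0.7 0 0 -3 0" --pt "0.7 0 0 -3 0" --pt "0.7 0 0 -2 0" --pt "0.7 0 0 -1 0" --pt "0.7 0 0 0 0" --pt "0.7 0 0 0 0"

```text
time: 19.5
position: [0.4937, 0.169, 0.2014]
tool_rot: [3.091, 0.561, -0.002]
ft_force: [-0.8, 0.6, -0.5]
grip_width: 0.296
```

Run:
```python
from h import *
go((.4934,.168,.0385),171.2)
s=optics.get_image("scene")[:,:,::-1]; cv2.imwrite(f"pics/c7.png",cv2.resize(s[80:310,140:360],None,fx=2.6,fy=2.6,interpolation=cv2.INTER_CUBIC))
```

```text
t 19.5 pos [0.4937 0.169  0.2014] tilt [-0.001 -0.    -1.   ] xang 20.6 q7 -1.637
tool shift cm [-0.03  0.09 16.29]
spin -2.629 or alt 2pi
F [-0.85  0.6  -0.49] T [ 0.031 -0.007 -0.026] w 0.296
```

View pics/c7.png

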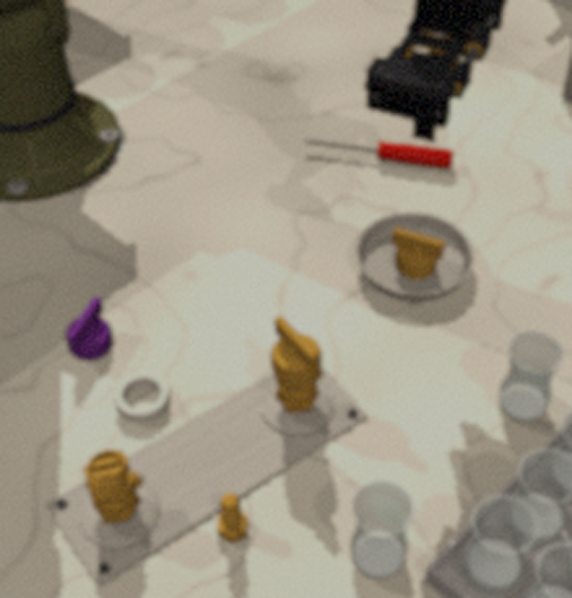

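The gas cap stands upright near the dish centre at crop pixel (418,255) and the dish is level. The water cap is untouched at (297,365), and the stub at (113,488) is bare. The gripper is empty and well clear, so I'm handing in.

Run:
```python
from h import *
print(ticket.close_job())
```

```text
the job is handed in; nothing more can be done
None
```

The gas cap was the one on the plate's −y stub, and it now stands in the steel dish. The job was handed in at about 19.5 s of the 72 s allowed.

- **Finding the gas cap:** I gave that cap a gentle clockwise twist. It gave way at about 0.35 N m, the torque levelled off and then fell, and the bar turned with the jaws, so the thread is left-handed.
- **Unscrewing and placing:** I turned it about 2.6 rad while following its rise, until the torque dropped to about 0.03 N m. Then I lifted it off and set it down upright. I put the tool within about 2 mm of the dish centre I had measured.
- **Water cap:** I never touched it. I did not twist it as a cross-check, so it counts as the water cap only because the other is gas.
- **Last checks:** The final picture shows the cap at rest in a level dish, the water cap on its stub, and no visible movement of the bystanders in view. The teapot, spanner and sugar bowl were outside that last crop. The gripper was empty about 0.2 m above the counter, with force readings near zero.
- **Disagreement:** The two cameras put things about 6 to 7 mm apart; I used the top camera for the positions. The gripping and placing forces showed no sign of a problem from this.

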